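# Close a jeweller's mould frame evenly

## Robot

A 6-joint arm with a two-finger parallel gripper is mounted at the origin on the work surface. World frame = base frame: x ahead of the robot, y to its left, z up, the work surface at z = 0. Lengths are in mm, angles in rad, forces in N, time in s.
With the tool pointing down it reaches from about 325 to 775 mm from the base axis. Payload 9.3 kg.
Tool frame: the origin (TCP) lies at the centre of the arm's flange, where the gripper is bolted on; the fingertips stand 173 mm ahead of it and the grasp point (between the pads) lies 155 mm ahead of it (arm.grasp_offset is the z of the grasp point in the tool frame, in mm); z points along the fingers, y is the direction in which the jaws open and shut (so a half turn about z gives the same grasp; the last joint's range is limited). The gripper opens to 85 mm and grips with 20 to 120 N. Pads are 22 mm wide; open, the fingers measure 114 mm over their backs; the gripper's body (76 mm by 85 mm) begins 54 mm behind the grasp point. The pads swing forward as they close: fully open they stand 13 mm farther back than shut.
Start: joints at [-1.475, 0.259, 0.021, 1.334, 0, 1.418], TCP at [135.426, -533.064, 404.679] pointing down, gripper open.
Joint ranges: [-3.04, 3.04], [-0.91, 1.82], [-1.04, 1.36], [-1.92, 1.95], [-1.52, 1.45], [-3.14, 3.14]. Speed limits (rad/s): [2.22, 2.22, 2.79, 3.14, 3.14, 3.14].

## Interface

Orientations are given as a 3x3 rotation matrix whose columns are the frame's x, y, z axes.
In Python, from workcell import arm gives the robot as it stands.
- The arm moves only by the tool carry_out, never from a script. Its argument "commands" is a list of rows, each a list of 3 entries, a list of its own where there are three numbers: the opening, from -1 (shut) to 1 (fully open), then the shift along the tool's x, y, z in m, then the turn about the tool's z in degrees. In form: [[gripper, [tx, ty, tz], twist], ...]. A call has 1 to 5 rows; each row is the pose to reach, as a shift and turn from the pose commanded when the call began, along the tool's axes at that moment; what a row does not reach only later rows make up. A row lasts 1/12 s, in which the tool goes at most 41.7 mm and 7.16 degrees, less where a joint would pass 70% of its speed; a pose out of reach is approached as far as the arm can. A call with a gripper value outside its range is refused whole. The fingers move at their own pace and stop on an object; the grip force is fixed at half the most. Time passes only in rows, so rows that repeat a pose let the fingers close. It gives the time, the measured TCP pose, the force and the opening at its end, in the units of the state.
- arm.read_state(): the state, without advancing time (a new reading comes with each control period).
- arm.capture(name): name is "side" or "top"; returns a dict with "color" (384x512x3 uint8, blue, green, red), "depth" (384x512 float32, mm along the optical axis (not along the pixel's ray), 0 where there is no reading), "vertical_fov" (degrees; the focal length in pixels is half the picture's height over the tangent of half this angle, whatever the lens; pixels are square), "cx", "cy" (the principal point, pixels), "k1" (the pictures are not rectified: a ray, as slopes to the right and down, at radius r is drawn at 1 + k1 r^2 times it, then the intrinsics apply), "R" (3x3) and "t" (3): a world point X has camera coordinates R X + t. Camera axes: x right, y down, z forward; pixel columns grow to the right and rows downward; lengths in mm; the calibration is good to about 2 mm. A picture is of the moment at which its call begins.
- arm.finish_job(): hands the job in, once; it reports no verdict.
The state is a dict: "clock": time; "joints": joint angles; "joint_vel": joint speeds; "joint_torque": joint torques, N m; "eef_pos": TCP position; "tcp_rot": TCP orientation; "ft_force": force on the tool from outside, world axes, zero at the start; "torque": the same for the moment, N m; "opening": opening from 0.0 (shut) to 1.0 (fully open).
Only numpy, scipy, OpenCV 4.12 (cv2) and the standard library are available. Lean on these libraries where they do the work, as an engineer would, in place of code of your own. Each camera call takes 0.05 s, during which the arm holds its last target. There are 200 camera calls.

## Task

Close the aluminium mould frame with the four red push studs, tightening it evenly in crisscross order. First push two diagonally opposite studs about half way down (yellow band level with the plate), then the other two half way; only then go round again the same way, one diagonal pair and then the other, pushing every stud fully home on the plate.

Things in the scene. Friction and masses are not known exactly. Their poses are not given: they have to be found in the camera images.
- stud_1_top (a point): Centre of the flat top of a red push stud at one corner of the aluminium mould frame; diagonally opposite stud_3. All four studs are alike: round red head 40 mm across, 8 mm thick, on a 16 mm upright steel shank with a yellow band. Each slides straight down only, pushed with about 4 N, 40 mm in all, and stays where it is left.
- stud_2_top (a point): Same point of the stud diagonally opposite stud_4. Heights of any stud's top above the table: 103 mm fully up (it starts 0 to 6 mm lower), 83 mm half way (yellow band level with the cover plate), 63 mm fully home (head resting on the cover plate, a hard stop).
- stud_3_top (a point): Same point of the stud diagonally opposite stud_1. The frame is a 160 mm square block, 55 mm high, aluminium plates with blue rubber between, fixed to the table, turned up to 43 degrees either way. The studs stand at the corners of a 110 mm square.
- stud_4_top (a point): Same point of the stud diagonally opposite stud_2. The smaller dark frame with black heads, standing nearby, is a bystander and already closed.

How it is judged (in metres and radians):
On the way, in this order (a step that is already met when the one before it is completed fails the run):
1. one diagonal pair of studs is about half way down while the other pair is still up (((height (world z) of stud_1_top between 0.073 and 0.093 m and height (world z) of stud_3_top between 0.073 and 0.093 m and height (world z) of each of stud_2_top, stud_4_top above 0.0945 m) or (height (world z) of stud_2_top between 0.073 and 0.093 m and height (world z) of stud_4_top between 0.073 and 0.093 m and height (world z) of each of stud_1_top, stud_3_top above 0.0945 m))), for 0.1 s.
2. all four studs are about half way down (height (world z) of stud_1_top between 0.073 and 0.093 m and height (world z) of stud_2_top between 0.073 and 0.093 m and height (world z) of stud_3_top between 0.073 and 0.093 m and height (world z) of stud_4_top between 0.073 and 0.093 m), for 0.1 s.
3. one diagonal pair is fully home while the other pair is still half way (((height (world z) of each of stud_1_top, stud_3_top below 0.069 m and height (world z) of stud_2_top between 0.073 and 0.093 m and height (world z) of stud_4_top between 0.073 and 0.093 m) or (height (world z) of each of stud_2_top, stud_4_top below 0.069 m and height (world z) of stud_1_top between 0.073 and 0.093 m and height (world z) of stud_3_top between 0.073 and 0.093 m))), for 0.1 s.
At the end, for the whole second after the job is handed in: All four red heads are fully home: each top within 6 mm of its lowest height (below 69 mm above the table). On the way, half way means a top 73 to 93 mm above the table (10 mm either side of the middle) (height (world z) of each of stud_1_top, stud_2_top, stud_3_top, stud_4_top below 0.069 m); the robot touches nothing.
It fails at once if a stud is pushed fully home before all four are about half way down (height (world z) of any of stud_1_top, stud_2_top, stud_3_top, stud_4_top below 0.069 m and height (world z) of any of stud_1_top, stud_2_top, stud_3_top, stud_4_top above 0.0945 m).
It also fails if it takes over 54 s, if anything falls off the work surface, if the arm or the gripper's body presses on something with over 40 N, if the wrist force passes 120 N, or if a joint passes its speed limit or range.

## Working session

There is one attempt and no reset: what is moved stays moved. The work goes in short steps, Python scripts to look and compute and a tool call to move; the robot and the scene stay as the last step left them, time stands still between calls to the robot, and variables do not carry over. Pictures are saved under pics/ and viewed, about 8 in all and at most 12, crops included, and the job is handed in when it is done.

Besides the shell and the picture viewer there is one more tool, called after ">>>" as name(argument=value, ...) on one line, values as JSON. carry_out: Moves the arm, as the interface text tells. Its arguments: {"type":"object","properties":{"commands":{"type":"array"}},"required":["commands"]}

```bash
mkdir -p pics; cat > h.py <<'E'
import numpy as np, cv2
from workcell import arm
def K(c):
    f=c["color"].shape[0]/2/np.tan(np.radians(c["vertical_fov"])/2)
    return np.array([[f,0,c["cx"]],[0,f,c["cy"]],[0,0,1]]),np.array([c["k1"],0,0,0.])
def ray(c,px):
    k,d=K(c); p=cv2.undistortPoints(np.array(px,float).reshape(-1,1,2),k,d).reshape(-1,2)
    R=np.array(c["R"]);t=np.array(c["t"])
    return -R.T@t, np.c_[p,np.ones(len(p))]@R
def onplane(c,px,z):
    o,v=ray(c,px); return o+v*((z-o[2])/v[:,2])[:,None]
def bydepth(c,px,z):
    o,v=ray(c,px); return o+v*np.array(z)[:,None]
def reds(c):
    h=cv2.cvtColor(c["color"],cv2.COLOR_BGR2HSV)
    m=(((h[...,0]<8)|(h[...,0]>172))&(h[...,1]>130)&(h[...,2]>60)).astype(np.uint8)
    n,l,s,ce=cv2.connectedComponentsWithStats(m)
    return [(ce[i],s[i,4],np.median(c["depth"][(l==i)&(c["depth"]>0)]) ) for i in range(1,n) if s[i,4]>40],l
E
python3 - <<'E'
from h import *
cs={n:arm.capture(n) for n in("top","side")}
for n,c in cs.items():
    o,_=ray(c,[[0,0]]); print(n,o.round(),c["vertical_fov"],c["k1"])
    for ce,a,d in reds(c)[0]: print(ce.round(1),a,d,bydepth(c,[ce],[d]).round(1),onplane(c,[ce],100).round(1))
cv2.imwrite("pics/a.png",cv2.resize(np.hstack([cs["top"]["color"],cs["side"]["color"]]),(800,300)))
s=arm.read_state();print(s["clock"],s["tcp_rot"],s["opening"])
E
```

```text
top [ 493.  -35. 1266.] 42.37248625731333 -0.08647186533512963
[179.5 154.4] 201 1172.8506 [[640.7 159.5 102.9]] [[641. 160. 100.]]
[222.6 171.4] 191 1171.39 [[601.5  56.5 100.4]] [[601.6  56.5 100. ]]
[450.4 178.4] 377 1237.5743 [[ 599.1 -514.8   23.4]] [[ 592.5 -485.2  100. ]]
[162.4 197.4] 204 1172.2473 [[538.1 198.6  98.8]] [[538.  198.4 100. ]]
[205.3 214.7] 190 1168.6245 [[498.7  95.8  98.5]] [[498.7  95.6 100. ]]
side [212. 534. 711.] 54.666325908923234 0.04175837820206908
[321.3 134.7] 163 1275.2295 [[ 597.4 -508.8   19.8]] [[ 552.6 -387.8  100. ]]
[223.7 220.1] 173 862.15265 [[601.8  58.3  99.1]] [[601.2  59.  100. ]]
[181.8 242.1] 207 810.3323 [[640.8 161.  101.5]] [[641.8 160.1 100. ]]
[252.9 249.1] 212 798.4903 [[498.8  96.6  96.2]] [[497.1  99.3 100. ]]
[209.4 275.9] 239 747.4119 [[537.9 200.1  96.8]] [[536.2 201.9 100. ]]
0.1 [[ 9.69217714e-01  2.46205224e-01 -1.02816837e-04]
 [ 2.46205164e-01 -9.69216969e-01  1.21816980e-03]
 [ 2.00267945e-04 -1.20598578e-03 -9.99999253e-01]] 1.002229520573468
```

View pics/a.png

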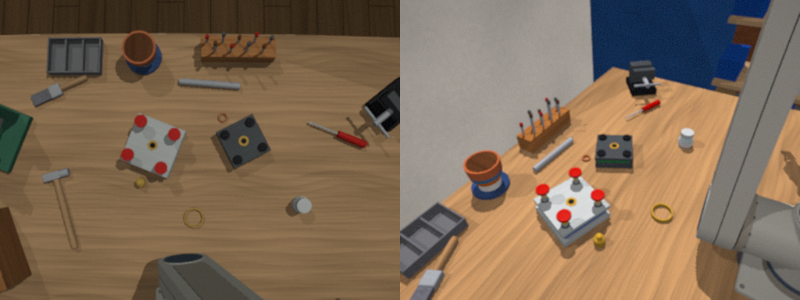

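Left (top view): the frame has red heads at full-image pixels (179,154), (223,171), (205,215) and (162,197), and the dark bystander is to its right. Both views agree within about 2 mm. The sides are 110 mm and the heights 97–103 mm, as given. The diagonals are A(641,160)–C(498,97) and B(601.5,57.5)–D(538,199).

First I shut the gripper, turn towards yaw 90° (so tool x = world y and tool y = world x), and start travelling.

>>> carry_out(commands=[[-1, [0.03, -0.025, 0], -7], [-1, [0.06, -0.05, 0], -14], [-1, [0.09, -0.075, 0], -21], [-1, [0.12, -0.1, 0], -28], [-1, [0.15, -0.124, 0], -35]])

```text
clock: 0.52
eef_pos: [250.8, -374.2, 404.4]
tcp_rot: [[0.649, 0.761, -0.0], [0.761, -0.649, 0.001], [0.0, -0.001, -1.0]]
ft_force: [0.5, -0.1, 0.2]
opening: 0.302
```

>>> carry_out(commands=[[-1, [0, 0, 0], -7], [-1, [0, 0, 0], -14], [-1, [0, 0, 0], -21], [-1, [0, 0, 0], -28], [-1, [0, 0, 0], -35]])

```text
clock: 0.93
eef_pos: [250.4, -375.7, 404.5]
tcp_rot: [[0.094, 0.996, -0.0], [0.996, -0.094, 0.0], [0.0, -0.0, -1.0]]
ft_force: [0.2, -0.5, 0.4]
opening: 0.004
```

>>> carry_out(commands=[[-1, [0, 0, 0], -5.75], [-1, [0, 0, 0], -5.75], [-1, [0, 0, 0], -5.75]])

```text
clock: 1.18
eef_pos: [250.3, -375.9, 404.5]
tcp_rot: [[0.003, 1.0, -0.0], [1.0, -0.003, 0.0], [0.0, -0.0, -1.0]]
ft_force: [0.5, -0.6, 0.3]
opening: 0.004
```

>>> carry_out(commands=[[-1, [0.027, 0.0195, 0], 0], [-1, [0.054, 0.039, 0], 0], [-1, [0.081, 0.0585, 0], 0], [-1, [0.108, 0.078, 0], 0], [-1, [0.134, 0.0977, 0], 0]])

```text
clock: 1.6
eef_pos: [348.4, -240.5, 404.7]
tcp_rot: [[0.004, 1.0, 0.0], [1.0, -0.004, 0.0], [0.0, 0.0, -1.0]]
ft_force: [0.8, -1.1, 0.2]
opening: 0.001
```

>>> carry_out(commands=[[-1, [0.027, 0.0195, 0], 0], [-1, [0.054, 0.039, 0], 0], [-1, [0.081, 0.0585, 0], 0], [-1, [0.108, 0.078, 0], 0], [-1, [0.134, 0.0977, 0], 0]])

```text
clock: 2.02
eef_pos: [446.2, -106.3, 404.7]
tcp_rot: [[0.004, 1.0, 0.0], [1.0, -0.004, -0.0], [-0.0, 0.0, -1.0]]
ft_force: [1.5, -0.3, -0.1]
opening: -0.003
```

>>> carry_out(commands=[[-1, [0.027, 0.0195, 0], 0], [-1, [0.054, 0.039, 0], 0], [-1, [0.081, 0.0585, 0], 0], [-1, [0.108, 0.078, 0], 0], [-1, [0.134, 0.0977, 0], 0]])

```text
clock: 2.43
eef_pos: [544.0, 27.8, 404.6]
tcp_rot: [[0.004, 1.0, -0.0], [1.0, -0.004, 0.0], [0.0, -0.0, -1.0]]
ft_force: [0.8, 0.4, -1.0]
opening: -0.0
```

>>> carry_out(commands=[[-1, [0.027, 0.0195, 0], 0], [-1, [0.054, 0.039, 0.02], 0], [-1, [0.081, 0.0585, 0.04], 0], [-1, [0.108, 0.078, 0.06], 0], [-1, [0.134, 0.0977, 0.08], 0]])

```text
clock: 2.85
eef_pos: [641.7, 161.8, 323.5]
tcp_rot: [[0.004, 1.0, -0.0], [1.0, -0.004, 0.0], [0.0, -0.0, -1.0]]
ft_force: [-0.2, 0.0, -0.0]
opening: -0.0
```

>>> carry_out(commands=[[-1, [0, 0, 0], 0], [-1, [0, 0, 0], 0]])

```text
clock: 3.02
eef_pos: [641.4, 161.5, 322.0]
tcp_rot: [[0.001, 1.0, -0.004], [1.0, -0.001, -0.001], [-0.001, -0.004, -1.0]]
ft_force: [0.9, -0.8, -0.1]
opening: -0.0
```

>>> carry_out(commands=[[-1, [0, 0, 0.025], 0], [-1, [0, 0, 0.042], 0], [-1, [0, 0, 0.048], 0], [-1, [0, 0, 0.053], 0], [-1, [0, 0, 0.057], 0]])

```text
clock: 3.43
eef_pos: [640.8, 159.4, 268.9]
tcp_rot: [[0.002, 1.0, 0.001], [1.0, -0.002, -0.0], [-0.0, 0.001, -1.0]]
ft_force: [-2.8, -0.5, 4.0]
opening: 0.0
```

>>> carry_out(commands=[[-1, [0, 0, 0.004], 0], [-1, [0, 0, 0.008], 0], [-1, [0, 0, 0.008], 0]])

```text
clock: 3.68
eef_pos: [641.2, 159.8, 259.8]
tcp_rot: [[0.0, 1.0, 0.001], [1.0, -0.0, -0.0], [-0.0, 0.001, -1.0]]
ft_force: [-0.1, 0.1, -0.3]
opening: -0.0
```

```bash
python3 - <<'E'
from h import *
s=arm.read_state();print(s["eef_pos"],s["ft_force"],s["joints"])
c=arm.capture("side")
for ce,a,d in reds(c)[0]: print(ce.round(1),a,bydepth(c,[ce],[d]).round(1))
cv2.imwrite("pics/b.png",cv2.resize(c["color"][160:330,130:330],(800,680))[:600])
E
```

```text
[641.23213376 159.81198084 259.80204835] [-0.08271522  0.14741736 -0.30211531] [ 1.17466290e-01  5.12703093e-01  4.28739399e-02  1.09992818e+00
 -3.24632353e-04  1.68872675e+00]
[321.2 134.8] 166 [[ 597.7 -508.9   19.3]]
[223.6 220.3] 177 [[602.   58.3  98.3]]
[183.3 248.9] 110 [[635.1 166.1  87.5]]
[252.9 249.1] 210 [[498.8  96.8  96.3]]
[209.1 276. ] 246 [[538.  200.7  97. ]]
```

View pics/b.png

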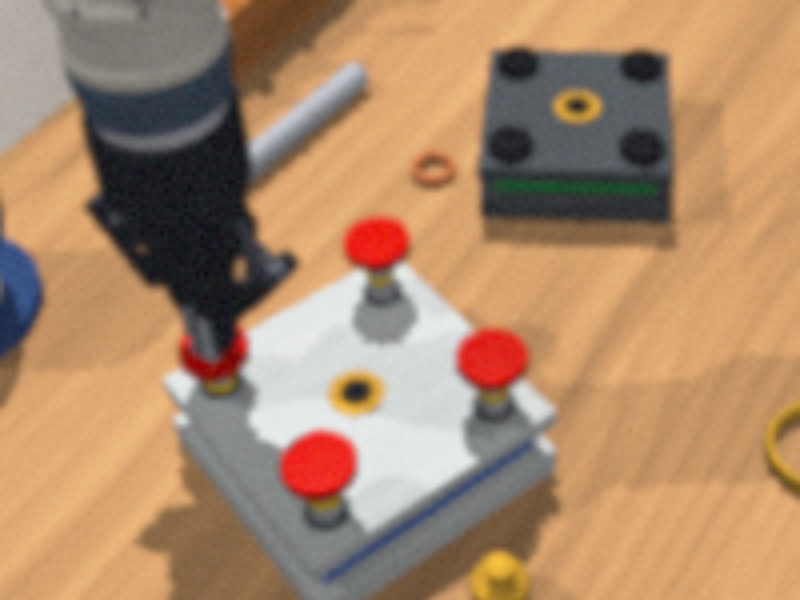

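The closed fingertip sits on stud A's head at crop (215,355), with the yellow band near the plate. The head is at about 87 mm (TCP 260 − 173 = 87) and the other three are still up. I'll push 3 mm more, lift, and do C.

>>> carry_out(commands=[[-1, [0, 0, 0.003], 0], [-1, [0, 0, 0.003], 0], [-1, [0, 0, -0.02], 0], [-1, [0, 0, -0.044], 0], [-1, [0, 0, -0.044], 0]])

```text
clock: 4.15
eef_pos: [641.8, 160.4, 308.1]
tcp_rot: [[-0.0, 1.0, 0.006], [1.0, 0.0, 0.001], [0.001, 0.006, -1.0]]
ft_force: [1.0, -0.1, 0.4]
opening: 0.002
```

>>> carry_out(commands=[[-1, [-0.0158, -0.0356, 0], 0], [-1, [-0.0315, -0.0712, 0], 0], [-1, [-0.0472, -0.107, 0], 0], [-1, [-0.063, -0.1425, 0], 0], [-1, [-0.063, -0.1425, 0], 0]])

```text
clock: 4.57
eef_pos: [492.5, 95.9, 302.9]
tcp_rot: [[0.0, 1.0, -0.005], [1.0, -0.0, -0.0], [-0.0, -0.005, -1.0]]
ft_force: [0.9, -0.5, -0.1]
opening: 0.002
```

>>> carry_out(commands=[[-1, [0, 0, 0.02], 0], [-1, [0, 0, 0.026], 0], [-1, [0, 0, 0.031], 0], [-1, [0, 0, 0.036], 0], [-1, [0, 0, 0.04], 0]])

```text
clock: 4.98
eef_pos: [498.7, 97.2, 263.3]
tcp_rot: [[-0.0, 1.0, -0.001], [1.0, 0.0, -0.0], [-0.0, -0.001, -1.0]]
ft_force: [-1.9, -1.4, 5.1]
opening: 0.003
```

>>> carry_out(commands=[[-1, [0, 0, 0.004], 0], [-1, [0, 0, 0.004], 0], [-1, [0, 0, 0.004], 0]])

```text
clock: 5.23
eef_pos: [498.9, 97.2, 259.5]
tcp_rot: [[-0.0, 1.0, 0.0], [1.0, 0.0, 0.0], [0.0, 0.0, -1.0]]
ft_force: [-0.5, -0.1, -0.4]
opening: 0.0
```

>>> carry_out(commands=[[-1, [0, 0, 0.003], 0], [-1, [0, 0, 0.003], 0], [-1, [0, 0, -0.02], 0], [-1, [0, 0, -0.047], 0], [-1, [0, 0, -0.047], 0]])

```text
clock: 5.65
eef_pos: [499.5, 97.1, 310.8]
tcp_rot: [[-0.0, 1.0, 0.006], [1.0, 0.0, 0.0], [0.0, 0.006, -1.0]]
ft_force: [0.8, 0.4, -0.2]
opening: -0.002
```

```bash
python3 - <<'E'
from h import *
s=arm.read_state();print(s["eef_pos"],s["ft_force"])
c=arm.capture("side")
for ce,a,d in reds(c)[0]: print(ce.round(1),a,bydepth(c,[ce],[d]).round(1))
E
```

```text
[499.52929242  97.13644796 310.80216302] [ 0.81774771  0.36424788 -0.16827201]
[321.3 134.7] 163 [[ 597.4 -509.3   19.6]]
[223.7 220.2] 175 [[602.   58.2  98.6]]
[183.1 248.1] 204 [[641.1 160.9  81.4]]
[253.1 253.6] 213 [[498.6  97.   81.7]]
[209.4 275.9] 240 [[537.7 200.3  97. ]]
```

A is at 81 mm and C at 82 mm; B and D are still at 98 and 97 mm, so step 1 is met. Next, B and then D to half way.

>>> carry_out(commands=[[-1, [-0.0131, 0.0343, 0], 0], [-1, [-0.0263, 0.0687, 0], 0], [-1, [-0.0394, 0.103, 0], 0], [-1, [-0.0394, 0.103, 0], 0], [-1, [-0.0394, 0.103, 0], 0]])

```text
clock: 6.12
eef_pos: [602.7, 56.8, 304.8]
tcp_rot: [[0.001, 1.0, -0.002], [1.0, -0.001, 0.0], [0.0, -0.002, -1.0]]
ft_force: [0.2, -0.3, -0.4]
opening: -0.001
```

>>> carry_out(commands=[[-1, [0, 0, 0.022], 0], [-1, [0, 0, 0.029], 0], [-1, [0, 0, 0.034], 0], [-1, [0, 0, 0.039], 0], [-1, [0, 0, 0.043], 0]])

```text
clock: 6.53
eef_pos: [600.9, 58.0, 263.9]
tcp_rot: [[-0.001, 1.0, -0.0], [1.0, 0.001, 0.0], [0.0, -0.0, -1.0]]
ft_force: [-3.1, 0.0, 4.3]
opening: 0.001
```

>>> carry_out(commands=[[-1, [0, 0, 0.004], 0], [-1, [0, 0, 0.007], 0], [-1, [0, 0, 0.007], 0], [-1, [0, 0, -0.02], 0], [-1, [0, 0, -0.043], 0]])

```text
clock: 6.95
eef_pos: [601.6, 57.6, 306.6]
tcp_rot: [[-0.0, 1.0, -0.002], [1.0, 0.0, -0.0], [-0.0, -0.002, -1.0]]
ft_force: [0.6, -0.3, 0.4]
opening: 0.006
```

>>> carry_out(commands=[[-1, [0.0354, -0.0158, 0], 0], [-1, [0.0707, -0.0316, 0], 0], [-1, [0.106, -0.0474, 0], 0], [-1, [0.1415, -0.0632, 0], 0], [-1, [0.1415, -0.0632, 0], 0]])

```text
clock: 7.37
eef_pos: [535.9, 203.9, 307.1]
tcp_rot: [[-0.005, 1.0, 0.0], [1.0, 0.005, 0.002], [0.002, 0.0, -1.0]]
ft_force: [0.6, 0.0, -0.4]
opening: 0.003
```

>>> carry_out(commands=[[-1, [0, 0, 0], 0], [-1, [0, 0, 0.022], 0], [-1, [0, 0, 0.029], 0], [-1, [0, 0, 0.034], 0], [-1, [0, 0, 0.039], 0]])

```text
clock: 7.78
eef_pos: [538.5, 198.3, 267.4]
tcp_rot: [[0.001, 1.0, -0.001], [1.0, -0.001, -0.0], [-0.0, -0.001, -1.0]]
ft_force: [-3.1, -1.9, 4.1]
opening: -0.006
```

>>> carry_out(commands=[[-1, [0, 0, 0.005], 0], [-1, [0, 0, 0.01], 0], [-1, [0, 0, 0.01], 0], [-1, [0, 0, -0.015], 0], [-1, [0, 0, -0.03], 0]])

```text
clock: 8.2
eef_pos: [538.7, 199.2, 298.6]
tcp_rot: [[0.0, 1.0, 0.0], [1.0, -0.0, 0.0], [0.0, 0.0, -1.0]]
ft_force: [1.5, 0.4, -0.2]
opening: 0.001
```

```bash
python3 - <<'E'
from h import *
s=arm.read_state();print(s["eef_pos"],s["ft_force"])
for n in("side","top"):
  c=arm.capture(n)
  for ce,a,d in reds(c)[0]: print(ce.round(1),a,bydepth(c,[ce],[d]).round(1))
s=arm.read_state();print(s["eef_pos"],s["ft_force"])
cv2.imwrite("pics/c.png",cv2.resize(arm.capture("side")["color"][160:310,130:330],(800,600)))
E
```

```text
[538.65164173 199.16588246 298.6281042 ] [ 1.49431207  0.37918788 -0.16720978]
[321.2 134.8] 162 [[ 597.6 -509.2   19.4]]
[225.5 225.3] 145 [[598.5  57.9  82.9]]
[182.2 248.7] 175 [[640.6 164.3  83.2]]
[253.1 253.7] 212 [[498.2  97.6  82.2]]
[210.2 280.5] 237 [[537.3 200.7  82.5]]
[180.8 155.6] 193 [[640.3 159.4  83.5]]
[223.  172.2] 187 [[601.3  56.7  82.7]]
[450.3 178.3] 373 [[ 599.2 -514.5   23.6]]
[166.5 198.5] 110 [[536.2 191.6  84.1]]
[206.  214.7] 189 [[498.8  95.8  83.5]]
[539.22211007 199.35498139 300.31340251] [-0.38968792 -0.12914665  0.80588887]
```

View pics/c.png

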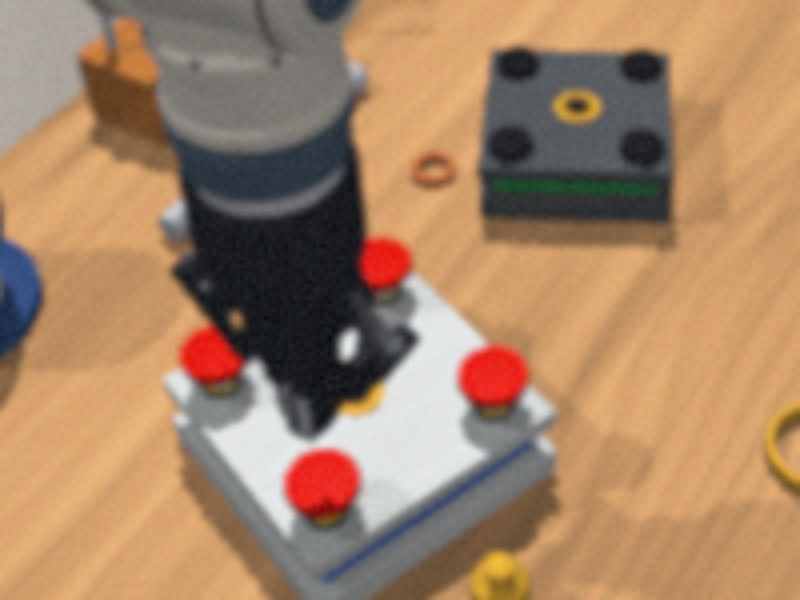

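All four heads are at 82–84 mm in both views, with the yellow bands level with the plate, so step 2 is met. Second round: A first, down to about 64.5 mm.

>>> carry_out(commands=[[-1, [-0.0132, 0.034, 0], 0], [-1, [-0.0263, 0.068, 0], 0], [-1, [-0.0395, 0.102, 0], 0], [-1, [-0.0395, 0.102, 0], 0], [-1, [-0.0395, 0.102, 0], 0]])

```text
clock: 8.77
eef_pos: [641.7, 158.7, 295.5]
tcp_rot: [[0.002, 1.0, -0.002], [1.0, -0.002, -0.0], [-0.0, -0.002, -1.0]]
ft_force: [-0.5, 0.4, -0.5]
opening: -0.005
```

>>> carry_out(commands=[[-1, [0, 0, 0.03], 0], [-1, [0, 0, 0.039], 0], [-1, [0, 0, 0.044], 0], [-1, [0, 0, 0.049], 0], [-1, [0, 0, 0.054], 0]])

```text
clock: 9.18
eef_pos: [639.7, 160.0, 244.2]
tcp_rot: [[-0.001, 1.0, -0.0], [1.0, 0.001, 0.0], [0.0, -0.0, -1.0]]
ft_force: [-3.9, 0.7, 4.0]
opening: 0.002
```

>>> carry_out(commands=[[-1, [0, 0, 0.003], 0], [-1, [0, 0, 0.005], 0], [-1, [0, 0, 0.005], 0]])

```text
clock: 9.43
eef_pos: [640.3, 159.9, 238.7]
tcp_rot: [[-0.0, 1.0, 0.0], [1.0, 0.0, 0.0], [0.0, 0.0, -1.0]]
ft_force: [-0.9, -0.8, 0.6]
opening: 0.002
```

>>> carry_out(commands=[[-1, [0, 0, 0.002], 0], [-1, [0, 0, 0.002], 0], [-1, [0, 0, -0.02], 0], [-1, [0, 0, -0.055], 0], [-1, [0, 0, -0.055], 0]])

```text
clock: 9.85
eef_pos: [641.5, 159.8, 299.7]
tcp_rot: [[-0.0, 1.0, 0.008], [1.0, 0.0, 0.001], [0.001, 0.008, -1.0]]
ft_force: [1.2, 0.7, 0.0]
opening: -0.0
```

>>> carry_out(commands=[[-1, [-0.0158, -0.0356, 0], 0], [-1, [-0.0315, -0.0712, 0], 0], [-1, [-0.0472, -0.107, 0], 0], [-1, [-0.063, -0.142, 0], 0], [-1, [-0.063, -0.142, 0], 0]])

```text
clock: 10.27
eef_pos: [492.5, 95.2, 293.3]
tcp_rot: [[0.001, 1.0, -0.004], [1.0, -0.001, -0.001], [-0.001, -0.004, -1.0]]
ft_force: [0.2, 0.3, 1.5]
opening: 0.001
```

>>> carry_out(commands=[[-1, [0, 0, 0], 0], [-1, [0, 0, 0.027], 0], [-1, [0, 0, 0.038], 0], [-1, [0, 0, 0.043], 0], [-1, [0, 0, 0.048], 0]])

```text
clock: 10.68
eef_pos: [499.5, 96.8, 245.7]
tcp_rot: [[-0.0, 1.0, 0.001], [1.0, 0.0, -0.0], [-0.0, 0.001, -1.0]]
ft_force: [0.7, -1.1, 5.1]
opening: -0.002
```

>>> carry_out(commands=[[-1, [0, 0, 0.004], 0], [-1, [0, 0, 0.006], 0], [-1, [0, 0, 0.006], 0]])

```text
clock: 10.93
eef_pos: [498.8, 96.8, 239.7]
tcp_rot: [[-0.0, 1.0, 0.0], [1.0, 0.0, 0.0], [0.0, 0.0, -1.0]]
ft_force: [-0.5, 0.1, -0.2]
opening: 0.001
```

>>> carry_out(commands=[[-1, [0, 0, 0.003], 0], [-1, [0, 0, 0.003], 0], [-1, [0, 0, -0.02], 0], [-1, [0, 0, -0.054], 0], [-1, [0, 0, -0.054], 0]])

```text
clock: 11.35
eef_pos: [499.2, 96.8, 298.4]
tcp_rot: [[-0.0, 1.0, 0.006], [1.0, 0.0, 0.0], [0.0, 0.006, -1.0]]
ft_force: [1.4, 0.7, 0.4]
opening: 0.003
```

```bash
python3 - <<'E'
from h import *
for n in("side","top"):
  c=arm.capture(n)
  for ce,a,d in reds(c)[0]: print(ce.round(1),a,bydepth(c,[ce],[d]).round(1))
s=arm.read_state();print(s["eef_pos"],s["ft_force"])
E
```

```text
[321.2 134.7] 162 [[ 597.8 -509.5   19.3]]
[224.4 225.4] 173 [[601.5  58.1  81.4]]
[184.5 253.8] 188 [[640.7 160.9  62.3]]
[253.2 259.5] 195 [[498.8  97.2  61.8]]
[210.2 280.5] 239 [[537.7 200.3  81.7]]
[182.1 156.6] 178 [[640.1 159.4  63.9]]
[223.  172.2] 187 [[601.3  56.8  83.2]]
[450.4 178.3] 374 [[ 599.3 -514.8   23.6]]
[498.3569668   96.7456838  294.62120132] [-0.67124786 -0.56755592 -1.34613252]
```

A and C are home at 62–64 mm; B and D are still at 81–83 mm, so step 3 is met. Now B and then D.

>>> carry_out(commands=[[-1, [-0.013, 0.0343, 0], 0], [-1, [-0.026, 0.0687, 0], 0], [-1, [-0.039, 0.103, 0], 0], [-1, [-0.039, 0.103, 0], 0], [-1, [-0.039, 0.103, 0], 0]])

```text
clock: 11.87
eef_pos: [602.3, 56.9, 291.3]
tcp_rot: [[0.001, 1.0, -0.003], [1.0, -0.001, 0.0], [0.0, -0.003, -1.0]]
ft_force: [-1.0, -0.7, -1.0]
opening: -0.001
```

>>> carry_out(commands=[[-1, [0, 0, 0.027], 0], [-1, [0, 0, 0.036], 0], [-1, [0, 0, 0.041], 0], [-1, [0, 0, 0.046], 0], [-1, [0, 0, 0.051], 0]])

```text
clock: 12.28
eef_pos: [600.6, 58.0, 243.0]
tcp_rot: [[-0.001, 1.0, -0.001], [1.0, 0.001, 0.0], [0.0, -0.001, -1.0]]
ft_force: [-3.2, 0.3, 4.9]
opening: -0.001
```

>>> carry_out(commands=[[-1, [0, 0, 0.004], 0], [-1, [0, 0, 0.006], 0], [-1, [0, 0, 0.006], 0], [-1, [0, 0, -0.02], 0], [-1, [0, 0, -0.05], 0]])

```text
clock: 12.7
eef_pos: [601.1, 57.7, 291.5]
tcp_rot: [[0.0, 1.0, -0.004], [1.0, -0.0, 0.0], [0.0, -0.004, -1.0]]
ft_force: [0.6, 0.5, 0.5]
opening: -0.002
```

>>> carry_out(commands=[[-1, [0.0354, -0.0158, 0], 0], [-1, [0.0707, -0.0316, 0], 0], [-1, [0.106, -0.0474, 0], 0], [-1, [0.1415, -0.0632, 0], 0], [-1, [0.1415, -0.0632, 0], 0]])

```text
clock: 13.12
eef_pos: [535.7, 203.9, 293.2]
tcp_rot: [[-0.005, 1.0, 0.0], [1.0, 0.005, 0.002], [0.002, 0.0, -1.0]]
ft_force: [0.2, -0.3, -0.3]
opening: -0.001
```

>>> carry_out(commands=[[-1, [0, 0, 0], 0], [-1, [0, 0, 0.027], 0], [-1, [0, 0, 0.036], 0], [-1, [0, 0, 0.041], 0], [-1, [0, 0, 0.046], 0]])

```text
clock: 13.53
eef_pos: [538.4, 198.5, 246.5]
tcp_rot: [[0.001, 1.0, -0.001], [1.0, -0.001, 0.0], [0.0, -0.001, -1.0]]
ft_force: [-1.6, 1.0, 4.0]
opening: 0.0
```

Commanded z is about 246.5, so I push 10 mm more. Then I lift well clear and back off towards the base for an unobstructed check.

>>> carry_out(commands=[[-1, [0, 0, 0.005], 0], [-1, [0, 0, 0.008], 0], [-1, [0, 0, 0.01], 0], [-1, [0, 0, 0.01], 0], [-1, [0, 0, -0.015], 0]])

```text
clock: 13.95
eef_pos: [537.3, 198.7, 258.1]
tcp_rot: [[0.0, 1.0, -0.006], [1.0, -0.0, -0.002], [-0.002, -0.006, -1.0]]
ft_force: [0.7, -0.0, -0.6]
opening: -0.002
```

>>> carry_out(commands=[[-1, [0, 0, -0.04], 0], [-1, [0, 0, -0.08], 0], [-1, [-0.03, 0, -0.1], 0], [-1, [-0.06, 0, -0.11], 0], [-1, [-0.1, 0, -0.11], 0]])

```text
clock: 14.37
eef_pos: [538.5, 99.3, 374.8]
tcp_rot: [[-0.003, 1.0, 0.006], [1.0, 0.003, 0.0], [0.0, 0.006, -1.0]]
ft_force: [1.1, -0.3, -0.3]
opening: 0.003
```

>>> carry_out(commands=[[-1, [-0.04, 0, 0], 0], [-1, [-0.08, 0, 0], 0], [-1, [-0.12, 0, 0], 0], [-1, [-0.15, 0, 0], 0], [-1, [-0.15, 0, 0], 0]])

```text
clock: 14.78
eef_pos: [538.4, -55.6, 371.7]
tcp_rot: [[0.005, 1.0, 0.001], [1.0, -0.005, -0.002], [-0.002, 0.001, -1.0]]
ft_force: [-0.8, 1.0, 0.2]
opening: -0.001
```

```bash
python3 - <<'E'
from h import *
for n in("side","top"):
  c=arm.capture(n)
  for ce,a,d in reds(c)[0]: print(ce.round(1),a,bydepth(c,[ce],[d]).round(1))
  if n=="side": cv2.imwrite("pics/d.png",cv2.resize(c["color"][160:310,130:330],(800,600)))
s=arm.read_state();print(s["clock"],s["eef_pos"],s["ft_force"])
E
```

```text
[321.3 134.8] 164 [[ 597.4 -509.1   19.3]]
[224.9 231. ] 161 [[601.9  58.   61.9]]
[184.5 253.8] 190 [[640.7 160.8  62. ]]
[253.2 259.4] 194 [[498.9  97.2  61.9]]
[211.2 286.3] 231 [[537.4 200.4  62.1]]
[182.2 156.6] 177 [[640.2 159.3  63.7]]
[223.7 172.9] 176 [[601.4  56.5  63.4]]
[450.4 178.4] 374 [[ 599.1 -514.9   23.6]]
[165.6 198.1] 184 [[537.9 197.9  63.4]]
[207.  214.8] 181 [[498.7  95.5  63.9]]
14.8833 [538.20909888 -52.09783714 371.69036099] [ 0.10620911 -0.17050795  0.71754142]
```

View pics/d.png

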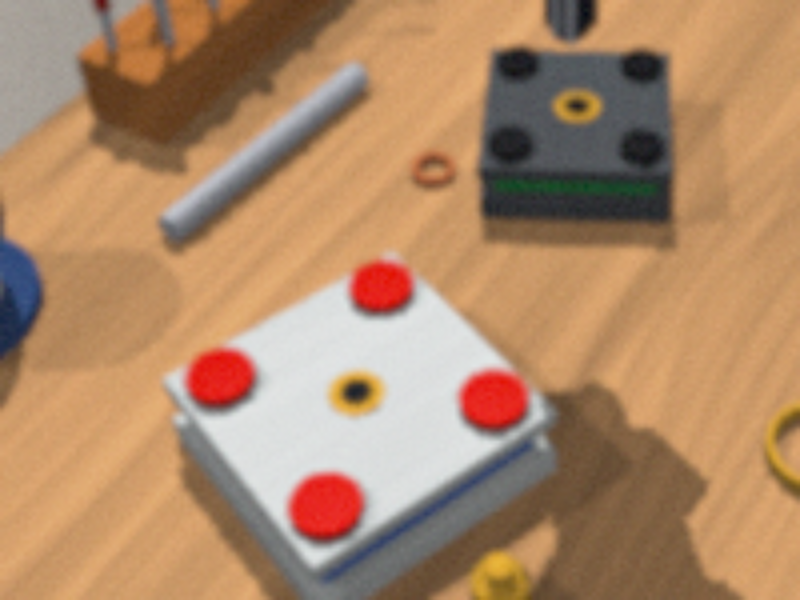

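All four red heads rest on the plate at crop (381,286), (220,377), (494,400) and (326,505), at 62–64 mm in both views. The gripper is well clear.

```bash
python3 -c "
from workcell import arm
print(arm.finish_job())"
```

```text
the job is handed in; nothing more can be done
None
```

The mould frame is closed: all four studs are fully home, pushed in crisscross order with the shut fingertips. I handed the job in just after 14.9 s on the robot's clock; it gave no verdict.

| Stage | Pair pushed | Heights measured afterwards |
|---|---|---|
| 1 | A and C half way | A and C 81–82 mm; B and D still 97–99 mm |
| 2 | B and D half way | all four 82–84 mm |
| 3 | A and C home | A and C 62–64 mm; B and D 81–83 mm |
| 4 | B and D home | all four 62–64 mm in both views |

- **Force:** the readings at the ends of the moves never passed about 6 N.
- **Clearance:** the gripper was about 135 mm above the plates at the end, touching nothing, and the dark bystander frame was not touched.
- **Failed or disagreeing checks:** none failed. The two cameras differed by up to about 2 mm in height, within their calibration. Where the gripper partly hid a head, that head's sideways position was off by up to about 9 mm, so I did not steer by those readings.

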